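# Balance the centrifuge rotor

## Task

One bucket of the metal four-bucket centrifuge rotor already holds a sample bottle with either a red or a blue cap. Balance the rotor: take the bottle with the same cap colour from the bench and stand it upright on the floor of the bucket straight across the rotor from the sample. Leave the sample and the bottles of the other colour where they are.

Things in the scene. Friction and masses are not known exactly. Their poses are not given: they have to be found in the camera images.
- rotor: Rotor fixed on the bench at any yaw: steel hub 60 mm tall and four round open metal buckets, centres 85 mm from the hub axis on its +x, +y, -x, -y axes; inside diameter 66, outside 74, rim 68 and inner floor 8 mm above the bench. Origin on the hub axis at bench height, z up. The loaded bucket is always the one on +x; the one straight across is at x = -85 mm, y = 0.
- red_sample_center (a point): Red-capped sample bottle: upright white bottle, 40 mm diameter, 110 mm tall, red cap (40 mm diameter, top 27 mm) and red band, 0.16 to 0.24 kg. Origin at its centre, 55 mm above its underside, z up. Either in the rotor's loaded bucket (85 mm from the hub axis: red is to be balanced), or in a square grey tray over 200 mm away: then a like blue-capped sample is in the loaded bucket and blue is to be balanced.
- red_balance_center (a point): Red-capped balance bottle, standing free on the bench: upright white bottle, 40 mm diameter, 110 mm tall, red cap (40 mm diameter, top 27 mm) and red band, 0.16 to 0.24 kg. Origin at its centre, 55 mm above its underside, z up. 
- blue_balance_center (a point): Blue-capped balance bottle, standing free on the bench: upright white bottle, 40 mm diameter, 110 mm tall, blue cap (40 mm diameter, top 27 mm) and blue band, 0.16 to 0.24 kg. Origin at its centre, 55 mm above its underside, z up. 
Things that resemble listed ones, but are neither listed nor needed, are in the scene too. What is shaped like the part that bears red_balance_center but green is not meant.

How it is judged:
By the outcome, as a careful person would: the job done as asked, in the order asked, and still so for the second after the job is handed in, with the robot touching nothing.
It also fails if it takes over 35 s, if anything falls off the work surface, if the arm or the gripper's body presses on something with over 40 N, if the wrist force passes 120 N, or if a joint passes its speed limit or range.

## Robot

A 6-joint arm with a two-finger parallel gripper is mounted at the origin on the work surface. World frame = base frame: x ahead of the robot, y to its left, z up, the work surface at z = 0. Lengths are in m, angles in rad, forces in N, time in s.
With the tool pointing down it reaches from about 0.275 to 0.75 m from the base axis. Payload 10.2 kg.
Tool frame: the origin (TCP) lies at the very end of the fingers, on their centre line; the grasp point (between the pads) lies 19 mm behind it; x points along the fingers, y is the direction in which the jaws open and shut, and the axes are right-handed (so a half turn about x gives the same grasp; the last joint's range is limited). The gripper opens to 88 mm and grips with 3 to 60 N. Pads are 18 mm wide; open, the fingers measure 123 mm over their backs; the gripper's body (75 mm by 187 mm) begins 45 mm behind the grasp point.
Start: joints at [1.114, 0.313, 1.498, -0, 1.331, -0.223], TCP at [0.122, 0.511, 0.239] pointing down, gripper open.
Joint ranges: [-2.94, 2.94], [-0.97, 2.17], [0.19, 2.56], [-1.23, 4.37], [0.02, 3.11], [-2.88, 2.88]. Speed limits (rad/s): [2.39, 2.39, 3.01, 3.14, 3.14, 3.14].

## Interface

Orientations are given as a 3x3 rotation matrix whose columns are the frame's x, y, z axes.
In Python, from workcell import ctrl gives the robot as it stands. The module is installed in compiled form; this text tells all that it offers.
- The arm moves only by the tool jog_arm, never from a script. Its argument "steps" is one flat list of numbers, 4 for each row, row after row: the shift along the tool's x, y, z in units of 30 mm (1.0 is 30 mm), then the turn about the tool's x in units of 6 degrees (1.0 is 6 degrees). A call has 1 to 12 rows; each row shifts and turns the pose as measured when the row begins, along the tool's axes as they then stand; what a row does not reach is not made up. A row lasts 1/12 s, in which the tool goes at most 41.7 mm and 7.16 degrees, less where a joint would pass 70% of its speed; a pose out of reach is approached as far as the arm can. A call is refused whole if a number of a shift passes 1 or a number of a turn 1, either way. A call with a gripper value outside its range is refused whole. "hand" is the opening, from 0 (shut) to 1 (fully open), set as the call begins (left out, the last holds). The fingers move at their own pace and stop on an object; the grip force is fixed at half the most. Time passes only in rows, so rows that do not move let the fingers close. It gives the time, the measured TCP pose, the force and the opening at its end, in the units of the state.
- ctrl.sense(): the state, without advancing time (a new reading comes with each control period).
- ctrl.snapshot(name): name is "scene" or "top" or "wrist"; returns a dict with "img" (480x640x3 uint8, red, green, blue), "depth" (480x640 float32, m along the optical axis (not along the pixel's ray), 0 where there is no reading), "camera_matrix" (3x3 intrinsics, pixels), "extrinsics" (4x4, takes a point from camera to world coordinates). Camera axes: x right, y down, z forward; pixel columns grow to the right and rows downward; lengths in m; the calibration is good to about 2 mm. A picture is of the moment at which its call begins.
- ctrl.hand_in(): hands the job in, once; it reports no verdict.
Trained networks look in a picture, given as the dict that the camera call returned (one of the last four; its "shot" number tells which), for a name from the list of things; names that differ only in an ending like _2 or _b are one class to them, and where a whole thing is asked for, a point or a joint stands for the part that bears it (a point fixed in the world has none). Each returns a list of dicts, best first, with "score" (0 to 1); they miss things now and then, are a little off and sometimes report something else, mostly with a low value. They report only what shows in the picture. A call takes as long as a camera call. They do not tell look-alikes from the thing itself.
- ctrl.search_frame(picture, query): "centre" ([column, row] in pixels, amid what is visible of it).
- ctrl.mark_of(picture, query): "centre" ([column, row] in pixels: a listed point, or the origin of a listed thing).
The state is a dict: "clock": time; "q": joint angles; "joint_velocities": joint speeds; "effort": joint torques, N m; "ee_pos": TCP position; "ee_rot": TCP orientation; "ft_force": force on the tool from outside, world axes, zero at the start; "ft_torque": the same for the moment, N m; "finger_gap": finger opening in m.
Only numpy, scipy, OpenCV 4.12 (cv2) and the standard library are available. Lean on these libraries where they do the work, as an engineer would, in place of code of your own. Each camera call takes 0.05 s, during which the arm holds its last target.

## Working session

There is one attempt and no reset: what is moved stays moved. The work goes in short steps, Python scripts to look and compute and a tool call to move; the robot and the scene stay as the last step left them, time stands still between calls to the robot, and variables do not carry over. Pictures are saved under pics/ and viewed, and the job is handed in when it is done.

Besides the shell and the picture viewer there is one more tool, called as name(argument=value, ...), one argument or row to a line, values as JSON. jog_arm: Moves the arm, as the interface text tells. Its arguments: {"type":"object","properties":{"steps":{"type":"array"},"hand":{"type":"number"}},"required":["steps"]}

```bash
mkdir -p pics; cat > h.py <<'E'
import numpy as np, cv2
from workcell import ctrl
def save(s,n): cv2.imwrite('pics/'+n+'.png', s['img'][:,:,::-1])
def pt(s,c,d=None):
    u,v=c; K=np.array(s['camera_matrix']); 
    if d is None:
        w=s['depth'][int(v)-2:int(v)+3,int(u)-2:int(u)+3]; d=np.median(w[w>0])
    p=np.array([(u-K[0,2])/K[0,0]*d,(v-K[1,2])/K[1,1]*d,d,1])
    return (np.array(s['extrinsics'])@p)[:3]
def ray_z(s,c,z):
    a=pt(s,c,1.0); o=np.array(s['extrinsics'])[:3,3]
    return o+(a-o)*(z-o[2])/(a[2]-o[2])
E
python3 - <<'E'
from h import *
for n in ['top','scene']:
    s=ctrl.snapshot(n); save(s,n+'0')
    for q in ['rotor','red_sample_center','red_balance_center','blue_balance_center']:
        for f in (ctrl.search_frame,ctrl.mark_of):
            for r in f(s,q)[:4]:
                try: p=pt(s,r['centre']).round(3)
                except Exception as e: p=e
                print(n,q,f.__name__,np.round(r['centre'],1),round(r['score'],2),p, ray_z(s,r['centre'],0.055).round(3))
st=ctrl.sense(); print(st['clock'],st['ee_pos'],np.round(st['ee_rot'],3),st['finger_gap'])
E
```

```text
top rotor call [164. 251.] 0.74 [0.518 0.175 0.051] [0.517 0.173 0.055]
top rotor call [176.1 249.3] 0.59 [0.521 0.155 0.051] [0.52  0.154 0.055]
top red_sample_center call [342.9 129.6] 0.85 [ 0.701 -0.116  0.117] [ 0.725 -0.119  0.055]
top red_sample_center call [345.3 128.4] 0.89 [ 0.702 -0.12   0.119] [ 0.727 -0.123  0.055]
top red_balance_center call [483.8 345.1] 0.89 [ 0.37  -0.321  0.109] [ 0.37  -0.336  0.055]
top red_balance_center call [493.6 294.2] 0.69 [ 0.445 -0.339  0.11 ] [ 0.449 -0.356  0.055]
top red_balance_center call [484.7 349.7] 0.9 [ 0.363 -0.322  0.11 ] [ 0.362 -0.337  0.055]
top red_balance_center call [493.9 293.4] 0.89 [ 0.446 -0.34   0.109] [ 0.45  -0.357  0.055]
top blue_balance_center call [383.1 271. ] 0.86 [ 0.479 -0.175  0.111] [ 0.486 -0.182  0.055]
scene rotor call [432.4 224.8] 0.79 [0.582 0.152 0.081] [0.556 0.165 0.055]
scene rotor call [426.  235.8] 0.63 [0.63  0.119 0.1  ] [0.587 0.14  0.055]
scene red_sample_center call [318.6 300.3] 0.79 [ 0.74  -0.124  0.083] [ 0.718 -0.12   0.055]
scene red_sample_center call [317.1 302.8] 0.67 [ 0.741 -0.127  0.078] [ 0.723 -0.124  0.055]
scene red_balance_center call [201.8 194.6] 0.91 [ 0.387 -0.335  0.083] [ 0.353 -0.34   0.055]
scene red_balance_center call [196.  220.9] 0.84 [ 0.47  -0.349  0.078] [ 0.444 -0.354  0.055]
scene red_balance_center call [432.  224.8] 0.25 [0.582 0.151 0.081] [0.556 0.164 0.055]
scene red_balance_center call [195.2 223.9] 0.92 [ 0.472 -0.352  0.072] [ 0.454 -0.355  0.055]
scene red_balance_center call [202.8 199.1] 0.77 [ 0.387 -0.335  0.069] [ 0.37  -0.337  0.055]
scene blue_balance_center call [274.7 224. ] 0.74 [ 0.504 -0.18   0.07 ] [ 0.488 -0.18   0.055]
scene blue_balance_center call [276.1 221.9] 0.97 [ 0.504 -0.177  0.076] [ 0.481 -0.176  0.055]
0.9 [0.12164337 0.51072911 0.23874006] [[ 0.     0.232  0.973]
 [ 0.     0.973 -0.232]
 [-1.     0.    -0.   ]] 0.08821719419170225
```

View pics/top0.png

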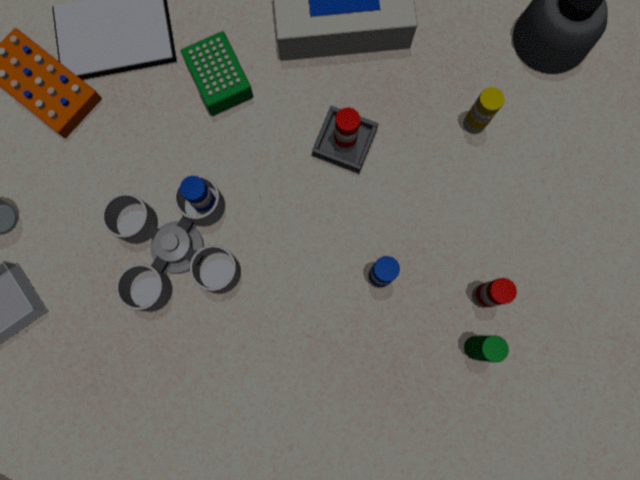

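View pics/scene0.png

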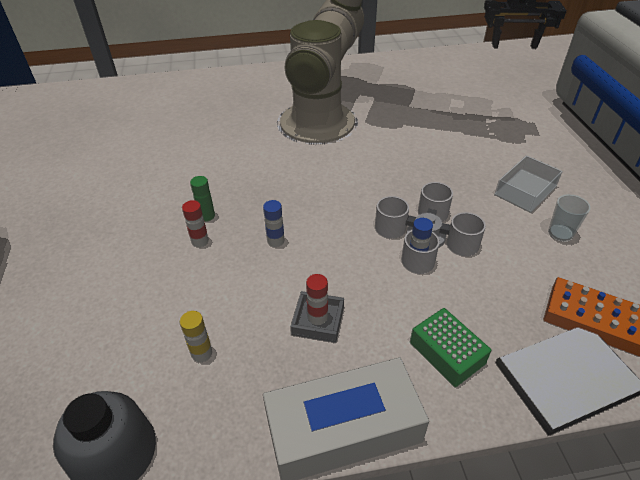

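The loaded bucket, at about (198,198) in the top view, holds a blue-capped sample. The red sample is in the grey tray at (346,130), so blue is to be balanced. The blue balance bottle is at (384,270), and the bucket straight across is at about (142,287). Next I'll measure these from depth.

```bash
cat >> h.py <<'E'
def cloud(s):
    K=np.array(s['camera_matrix']); d=s['depth']; v,u=np.mgrid[:480,:640]
    P=np.stack([(u-K[0,2])/K[0,0]*d,(v-K[1,2])/K[1,1]*d,d,np.ones_like(d)],-1)
    P=P@np.array(s['extrinsics']).T; P=P[...,:3]; P[d<=0]=np.nan; return P
from scipy.optimize import least_squares
def circ(xy,r,c0):
    return least_squares(lambda c:np.hypot(*(xy-c).T)-r,c0,loss='soft_l1',f_scale=.002)
E
python3 - <<'E'
from h import *
s=ctrl.snapshot('top'); P=cloud(s); print('table',np.nanmedian(P[250:450,250:350,2]))
hsv=cv2.cvtColor(s['img'],cv2.COLOR_RGB2HSV)
bl=(hsv[...,0]>100)&(hsv[...,0]<135)&(hsv[...,1]>120)
for nm,(u,v) in dict(bal=(384,270),sam=(195,190)).items():
    m=np.zeros((480,640),bool); m[v-25:v+25,u-25:u+25]=1
    m&=(P[...,2]>.1)&(P[...,2]<.13)
    q=P[m]; print(nm,m.sum(),q.mean(0),np.median(q,0),q.min(0),q.max(0), np.ptp(q,0))
# rims
cs=[]
for (u,v) in [(142,287),(127,217),(215,269),(198,200)]:
    m=np.zeros((480,640),bool); m[v-28:v+28,u-28:u+28]=1
    m&=(P[...,2]>.062)&(P[...,2]<.075)
    q=P[m]; c0=pt(s,(u,v),None)[:2]
    r=circ(q[:,:2],.035,c0); cs.append(r.x)
    print((u,v),m.sum(),r.x.round(4),np.abs(r.fun).mean().round(4),q[:,2].mean())
cs=np.array(cs)
print('center',(cs[1]+cs[2])/2,(cs[0]+cs[3])/2, np.linalg.norm(cs[1]-cs[2]),np.linalg.norm(cs[0]-cs[3]))
E
```

```text
table 0.0006382505561011165
bal 558 [ 0.48199237 -0.17990871  0.11022873] [ 0.48198907 -0.17985874  0.11048253] [ 0.46275758 -0.19983308  0.10024559] [ 0.50189604 -0.16062841  0.11581318] [0.03913846 0.03920467 0.01556759]
sam 578 [0.60477463 0.11595096 0.11735643] [0.60454047 0.11570165 0.11862384] [0.58639343 0.09781751 0.10011292] [0.62576218 0.13630937 0.12298854] [0.03936875 0.03849186 0.02287562]
(142, 287) 440 [0.458  0.2068] 0.0011 0.06777180425366608
(127, 217) 443 [0.5739 0.2377] 0.0012 0.06776941882153717
(215, 269) 396 [0.4886 0.091 ] 0.0011 0.06815791225738976
(198, 200) 405 [0.6054 0.1225] 0.0032 0.06801812153535339
center [0.53127249 0.1643365 ] [0.53167782 0.16468287] 0.16962447263195393 0.1697969365477681
```

jog_arm(
  steps=[0,-0.8,0.7,0,0,-0.8,0.7,0,0,-0.8,0.7,0,0,-0.8,0.7,0,0,-0.8,0.7,0,0,-0.8,0.7,0,0,-0.8,0.7,0,0,-0.8,0.7,0,0,-0.8,0.7,0,0,-0.8,0.7,0,0,-0.8,0.7,0,0,-0.8,0.7,0],
  hand=1,
)

```text
clock: 1.95
ee_pos: [0.3041, 0.1614, 0.2384]
ee_rot: [[0.004, 0.221, 0.975], [0.002, 0.975, -0.221], [-1.0, 0.003, 0.003]]
ft_force: [1.0, 0.6, -0.6]
finger_gap: 0.088
```

jog_arm(
  steps=[0,-0.85,0.7,0,0,-0.85,0.7,0,0,-0.85,0.7,0,0,-0.85,0.7,0,0,-0.85,0.7,0,0,-0.85,0.7,0,0,-0.85,0.7,0,0,-0.85,0.7,0,0,-0.85,0.7,0,0,-0.85,0.7,0,0,-0.85,0.7,0,0,0,0,0],
)

```text
clock: 2.95
ee_pos: [0.4728, -0.1873, 0.2402]
ee_rot: [[0.011, 0.228, 0.974], [0.001, 0.974, -0.228], [-1.0, 0.003, 0.011]]
ft_force: [0.8, 1.0, 0.3]
finger_gap: 0.0879
```

```bash
cat > go.py <<'E'
import sys
from h import *
st=ctrl.sense(); R=np.array(st['ee_rot']); p=np.array(st['ee_pos'])
d=np.array(list(map(float,sys.argv[1:4])))-p
print(st['clock'],'pos',p.round(4),'gap',st['finger_gap'],'F',np.round(st['ft_force'],1),'q6',round(st['q'][5],2)); print(R.round(3)); print('units',(R.T@d/.03).round(2),'tilt deg',np.degrees(np.arccos(-R[2,0])).round(2))
E
python3 go.py .482 -.18 .072
python3 - <<'E'
from h import *
s=ctrl.snapshot('wrist'); save(s,'w1')
E
```

```text
2.95 pos [ 0.4728 -0.1873  0.2402] gap 0.08786465538766403 F [0.8 1.  0.3] q6 -1.95
[[ 0.011  0.228  0.974]
 [ 0.001  0.974 -0.228]
 [-1.     0.003  0.011]]
units [5.61 0.29 0.19] tilt deg 0.63
```

View pics/w1.png

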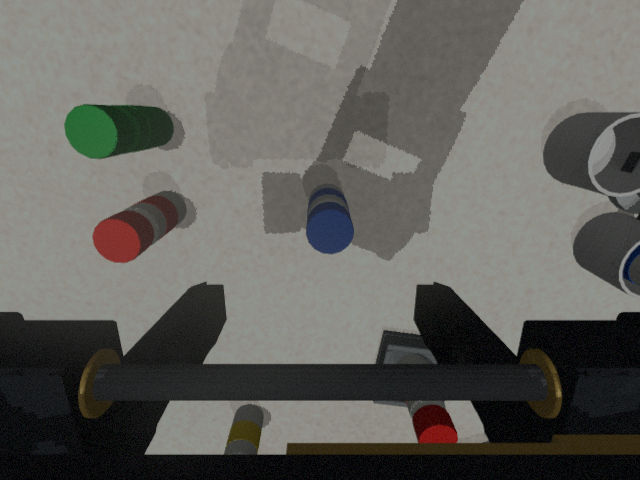

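The wrist view has the blue cap at about (330,232), between the jaws at columns 225–415. I'll centre on it and descend.

jog_arm(
  steps=[0,0.3,0.2,0,0.5,0,0,0,0.5,0,0,0,0.5,0,0,0,0.5,0,0,0,0.5,0,0,0,0.5,0,0,0,0,0,0,0],
)

```text
clock: 3.67
ee_pos: [0.4829, -0.1661, 0.1494]
ee_rot: [[0.014, 0.221, 0.975], [0.002, 0.975, -0.221], [-1.0, 0.005, 0.014]]
ft_force: [0.1, -0.6, -0.9]
finger_gap: 0.0878
```

```bash
python3 go.py .482 -.18 .072; python3 - <<'E'
from h import *
s=ctrl.snapshot('wrist'); save(s,'w2')
E
```

```text
3.6667 pos [ 0.4829 -0.1661  0.1494] gap 0.08783498215058003 F [ 0.1 -0.6 -0.9] q6 -1.92
[[ 0.014  0.221  0.975]
 [ 0.002  0.975 -0.221]
 [-1.     0.005  0.014]]
units [ 2.58 -0.47  0.04] tilt deg 0.82
```

View pics/w2.png

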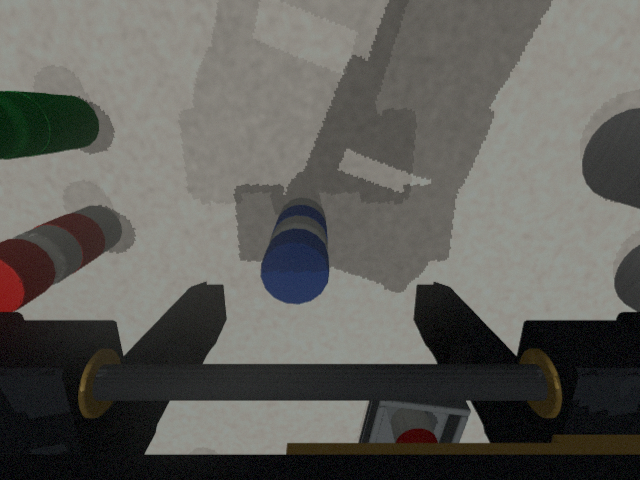

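jog_arm(
  steps=[0,-0.45,0,0,0,0,0,0,0,0,0,0],
)

```text
clock: 3.97
ee_pos: [0.4813, -0.1794, 0.1538]
ee_rot: [[0.019, 0.218, 0.976], [-0.001, 0.976, -0.218], [-1.0, 0.003, 0.019]]
ft_force: [0.0, 0.8, 0.3]
finger_gap: 0.0882
```

```bash
python3 go.py .482 -.18 .072
```

```text
3.9667 pos [ 0.4813 -0.1794  0.1538] gap 0.08819399331400955 F [0.  0.8 0.3] q6 -1.95
[[ 0.019  0.218  0.976]
 [-0.001  0.976 -0.218]
 [-1.     0.003  0.019]]
units [ 2.73 -0.02 -0.03] tilt deg 1.11
```

jog_arm(
  steps=[0.6,0,0,0,0.6,0,0,0,0.6,0,0,0,0.5,0,-0.05,0,0,0,0,0],
)

```text
clock: 4.38
ee_pos: [0.4836, -0.1816, 0.0875]
ee_rot: [[0.028, 0.22, 0.975], [-0.007, 0.975, -0.22], [-1.0, -0.001, 0.029]]
ft_force: [1.1, 0.4, -0.3]
finger_gap: 0.088
```

```bash
python3 go.py .482 -.18 .072; python3 - <<'E'
from h import *
s=ctrl.snapshot('wrist'); save(s,'w3')
E
```

```text
4.3833 pos [ 0.4836 -0.1816  0.0875] gap 0.0880119793849745 F [ 1.1  0.4 -0.3] q6 -1.95
[[ 0.028  0.22   0.975]
 [-0.007  0.975 -0.22 ]
 [-1.    -0.001  0.029]]
units [ 0.52  0.04 -0.08] tilt deg 1.69
```

View pics/w3.png

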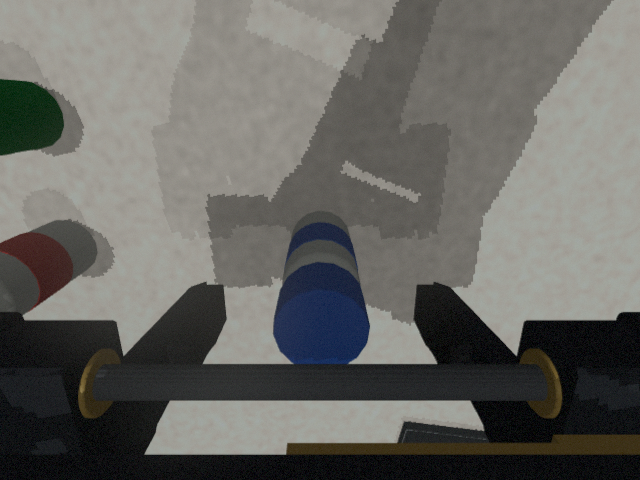

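The cap is at (322,325), midway between the jaws. I'll lower the last bit and close.

jog_arm(
  steps=[0.6,0,-0.1,0,0,0,0,0],
)

```text
clock: 4.6
ee_pos: [0.4831, -0.1823, 0.0732]
ee_rot: [[0.033, 0.221, 0.975], [-0.011, 0.975, -0.22], [-0.999, -0.003, 0.035]]
ft_force: [-1.0, 0.9, -1.7]
finger_gap: 0.0881
```

```bash
python3 go.py .482 -.18 .072
```

```text
4.6 pos [ 0.4831 -0.1823  0.0732] gap 0.08808838374860184 F [-1.   0.9 -1.7] q6 -1.95
[[ 0.033  0.221  0.975]
 [-0.011  0.975 -0.22 ]
 [-0.999 -0.003  0.035]]
units [ 0.04  0.07 -0.05] tilt deg 2.02
```

jog_arm(
  steps=[0,0,0,0,0,0,0,0,0,0,0,0,0,0,0,0,0,0,0,0,0,0,0,0],
  hand=0,
)

```text
clock: 5.1
ee_pos: [0.4859, -0.184, 0.0796]
ee_rot: [[0.041, 0.221, 0.974], [-0.016, 0.975, -0.22], [-0.999, -0.006, 0.044]]
ft_force: [-0.5, 0.4, -0.4]
finger_gap: 0.0503
```

```bash
python3 go.py .482 -.18 .2
```

```text
5.1 pos [ 0.4859 -0.184   0.0796] gap 0.05029737379174341 F [-0.5  0.4 -0.4] q6 -1.95
[[ 0.041  0.221  0.974]
 [-0.016  0.975 -0.22 ]
 [-0.999 -0.006  0.044]]
units [-4.02  0.08  0.02] tilt deg 2.52
```

Holding still drifts up by about 1 mm per row, so I'll compensate while the jaws finish closing.

jog_arm(
  steps=[0.25,0,-0.1,0,0.04,0.02,-0.02,0,0.04,0.02,-0.02,0,0.04,0.02,-0.02,0],
)

```text
clock: 5.43
ee_pos: [0.484, -0.1821, 0.0703]
ee_rot: [[0.048, 0.221, 0.974], [-0.019, 0.975, -0.22], [-0.999, -0.008, 0.051]]
ft_force: [-0.6, 1.5, 16.5]
finger_gap: 0.0386
```

```bash
python3 go.py .482 -.18 .2
```

```text
5.4333 pos [ 0.484  -0.1821  0.0703] gap 0.03864165800328001 F [-0.6  1.5 16.5] q6 -1.95
[[ 0.048  0.221  0.974]
 [-0.019  0.975 -0.22 ]
 [-0.999 -0.008  0.051]]
units [-4.32  0.02  0.14] tilt deg 2.94
```

jog_arm(
  steps=[-0.9,0,0,0,-0.9,0,0,0,-0.9,0,0,0,-0.9,0,0,0,-0.4,0.4,-0.1,0,0,0.9,-0.2,0],
)

```text
clock: 5.93
ee_pos: [0.476, -0.1407, 0.1912]
ee_rot: [[0.041, 0.225, 0.974], [-0.015, 0.974, -0.225], [-0.999, -0.006, 0.043]]
ft_force: [-0.5, 0.3, -2.9]
finger_gap: 0.0387
```

```bash
python3 go.py .458 .207 .2;  python3 - <<'E'
from h import *
s=ctrl.snapshot('scene'); save(s,'s2')
E
```

```text
5.9333 pos [ 0.476  -0.1407  0.1912] gap 0.038657165993437326 F [-0.5  0.3 -2.9] q6 -1.87
[[ 0.041  0.225  0.974]
 [-0.015  0.974 -0.225]
 [-0.999 -0.006  0.043]]
units [-0.5  11.16 -3.17] tilt deg 2.49
```

View pics/s2.png

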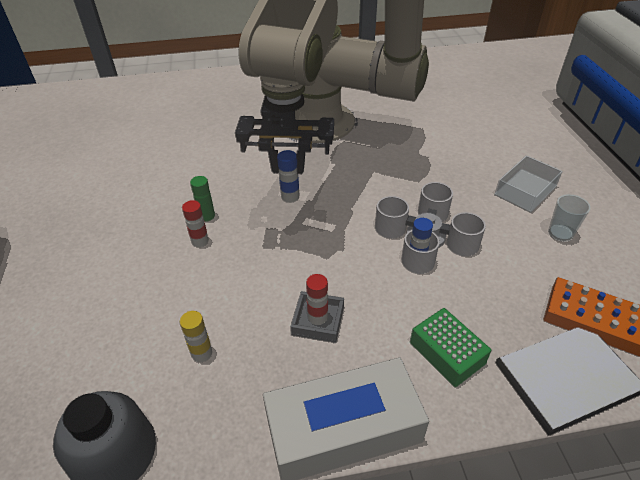

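The bottle is held upright between the jaws at (288,175) in the scene view. I'll carry it across.

jog_arm(
  steps=[-0.1,0.9,-0.26,0,0,0.9,-0.26,0,0,0.9,-0.26,0,0,0.9,-0.26,0,0,0.9,-0.26,0,0,0.9,-0.26,0,0,0.9,-0.26,0,0,0.9,-0.26,0,0,0.9,-0.26,0,0,0.9,-0.26,0,0,0.6,-0.2,0,0,0,0,0],
)

```text
clock: 6.98
ee_pos: [0.45, 0.1792, 0.1808]
ee_rot: [[0.023, 0.221, 0.975], [-0.011, 0.975, -0.221], [-1.0, -0.006, 0.025]]
ft_force: [-0.0, 0.8, -2.2]
finger_gap: 0.0385
```

```bash
python3 go.py .458 .207 .2
```

```text
6.9833 pos [0.45   0.1792 0.1808] gap 0.03852574166911519 F [-0.   0.8 -2.2] q6 -1.2
[[ 0.023  0.221  0.975]
 [-0.011  0.975 -0.221]
 [-1.    -0.006  0.025]]
units [-0.65  0.96  0.07] tilt deg 1.46
```

jog_arm(
  steps=[0,0.8,0.07,0,0,0.1,0,0,0,0,0,0],
)

```text
clock: 7.23
ee_pos: [0.457, 0.2054, 0.1785]
ee_rot: [[0.019, 0.219, 0.976], [-0.013, 0.976, -0.219], [-1.0, -0.008, 0.021]]
ft_force: [-0.3, 0.3, -1.4]
finger_gap: 0.0387
```

```bash
python3 go.py .458 .207 .08;  python3 - <<'E'
from h import *
s=ctrl.snapshot('wrist'); save(s,'w4')
s=ctrl.snapshot('scene'); save(s,'s4')
P=cloud(s); hsv=cv2.cvtColor(s['img'],cv2.COLOR_RGB2HSV)
m=(hsv[...,0]>100)&(hsv[...,0]<135)&(hsv[...,1]>120)&(np.hypot(P[...,0]-.458,P[...,1]-.207)<.06)
q=P[m]; print(m.sum(),q.mean(0),q.min(0),q.max(0))
E
```

```text
7.2333 pos [0.457  0.2054 0.1785] gap 0.03873997661256229 F [-0.3  0.3 -1.4] q6 -1.15
[[ 0.019  0.219  0.976]
 [-0.013  0.976 -0.219]
 [-1.    -0.008  0.021]]
units [ 3.28  0.09 -0.05] tilt deg 1.3
452 [0.46961606 0.20027059 0.18891746] [0.44066092 0.18389521 0.13519234] [0.48189963 0.22284973 0.21989831]
```

View pics/w4.png

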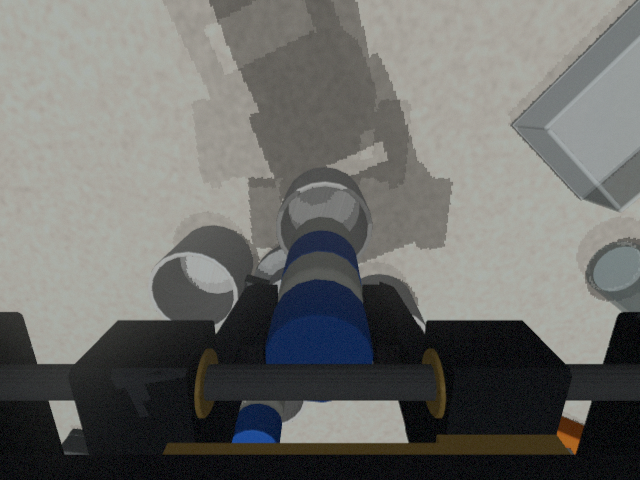

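View pics/s4.png

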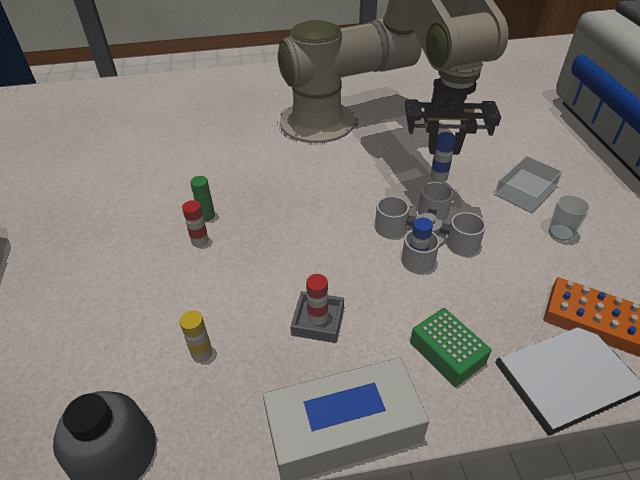

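The bottle is over the far bucket: the rim is at (325,215) in the wrist view, with the bottle directly above it. I'll lower it.

jog_arm(
  steps=[0.5,0.05,0,0,0.5,0,-0.03,0,0.5,0,0,0,0.5,0,0,0,0.5,0,0,0],
)

```text
clock: 7.75
ee_pos: [0.4597, 0.2005, 0.104]
ee_rot: [[0.025, 0.225, 0.974], [-0.013, 0.974, -0.225], [-1.0, -0.007, 0.027]]
ft_force: [1.3, -0.2, -2.7]
finger_gap: 0.0387
```

```bash
python3 go.py .458 .207 .08;  python3 - <<'E'
from h import *
s=ctrl.snapshot('wrist'); save(s,'w5')
E
```

```text
7.75 pos [0.4597 0.2005 0.104 ] gap 0.03871646364554666 F [ 1.3 -0.2 -2.7] q6 -1.15
[[ 0.025  0.225  0.974]
 [-0.013  0.974 -0.225]
 [-1.    -0.007  0.027]]
units [ 0.79  0.2  -0.13] tilt deg 1.62
```

View pics/w5.png

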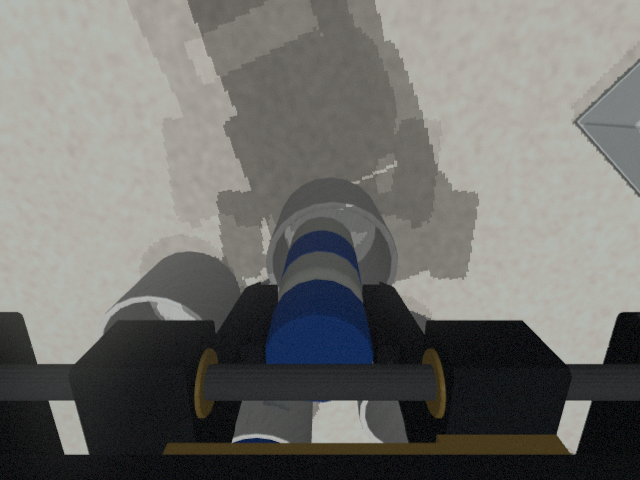

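The bottle is inside the rim and slightly left of centre, which matches the 6 mm y error. I'll correct that and lower further.

jog_arm(
  steps=[0.2,0.25,-0.15,0,0.3,0,0,0,0.15,0,0,0],
)

```text
clock: 8.05
ee_pos: [0.4563, 0.207, 0.0811]
ee_rot: [[0.021, 0.228, 0.974], [-0.014, 0.974, -0.227], [-1.0, -0.009, 0.024]]
ft_force: [0.4, 0.1, -1.8]
finger_gap: 0.0387
```

```bash
python3 go.py .458 .207 .079
```

```text
8.05 pos [0.4563 0.207  0.0811] gap 0.038693715248461096 F [ 0.4  0.1 -1.8] q6 -1.13
[[ 0.021  0.228  0.974]
 [-0.014  0.974 -0.227]
 [-1.    -0.009  0.024]]
units [0.07 0.01 0.05] tilt deg 1.44
```

jog_arm(
  steps=[0.12,0,0.05,0,0.07,0,0,0],
)

```text
clock: 8.22
ee_pos: [0.4597, 0.2073, 0.078]
ee_rot: [[0.026, 0.228, 0.973], [-0.012, 0.974, -0.227], [-1.0, -0.006, 0.028]]
ft_force: [-6.9, -0.0, 30.0]
finger_gap: 0.0387
```

```bash
python3 go.py .458 .207 .079
```

```text
8.2167 pos [0.4597 0.2073 0.078 ] gap 0.0387480450458094 F [-6.9 -0.  30. ] q6 -1.13
[[ 0.026  0.228  0.973]
 [-0.012  0.974 -0.227]
 [-1.    -0.006  0.028]]
units [-0.03 -0.02 -0.05] tilt deg 1.65
```

The 30 N contact force at the expected height means it's on the floor. I'll release and rise.

jog_arm(
  steps=[-0.02,0,0,0,0,0.02,0,0,0,0.02,0,0,0,0.02,0,0,0,0.02,0,0],
  hand=1,
)

```text
clock: 8.63
ee_pos: [0.4627, 0.2101, 0.0813]
ee_rot: [[0.033, 0.227, 0.973], [-0.011, 0.974, -0.227], [-0.999, -0.003, 0.035]]
ft_force: [-0.7, 0.0, -0.5]
finger_gap: 0.0696
```

```bash
python3 go.py .458 .207 .25;  python3 - <<'E'
from h import *
s=ctrl.snapshot('wrist'); save(s,'w6')
E
```

```text
8.6333 pos [0.4627 0.2101 0.0813] gap 0.06964078069732306 F [-0.7  0.  -0.5] q6 -1.12
[[ 0.033  0.227  0.973]
 [-0.011  0.974 -0.227]
 [-0.999 -0.003  0.035]]
units [-5.62 -0.15  0.07] tilt deg 1.99
```

View pics/w6.png

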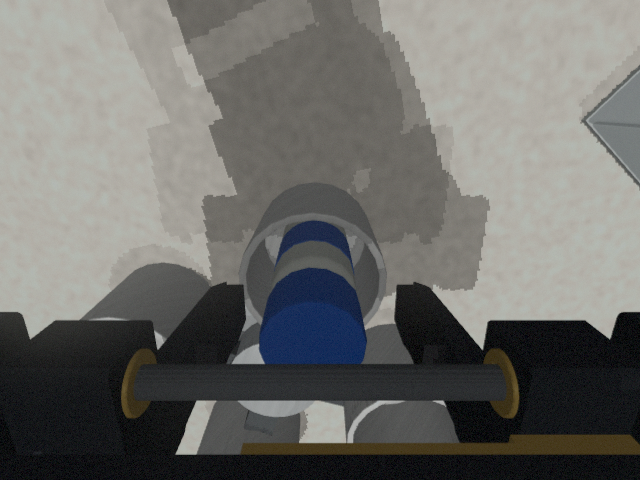

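The bottle stands centred in the bucket at (313,290), with both fingers clear of it. I'll rise.

jog_arm(
  steps=[-0.4,-0.1,0,0,-0.6,0,0,0,-0.8,0,0,0,-0.8,0,0,0,-0.8,0,0,0,-0.8,0,0,0,-0.8,0,0,0,-0.3,0,-1,0,0,0,-1,0,0,0,-1,0,0,0,0,0],
)

```text
clock: 9.6
ee_pos: [0.3656, 0.2292, 0.2434]
ee_rot: [[0.029, 0.23, 0.973], [-0.011, 0.973, -0.229], [-1.0, -0.004, 0.031]]
ft_force: [0.7, -0.6, 1.1]
finger_gap: 0.088
```

```bash
python3 go.py .458 .207 .25;  python3 - <<'E'
from h import *
s=ctrl.snapshot('scene'); save(s,'s7')
s=ctrl.snapshot('top'); save(s,'t7'); P=cloud(s); hsv=cv2.cvtColor(s['img'],cv2.COLOR_RGB2HSV)
for c in [(.458,.207),(.605,.116)]:
    m=(np.hypot(P[...,0]-c[0],P[...,1]-c[1])<.04)&(P[...,2]>.1)&(P[...,2]<.14)
    q=P[m]; print(m.sum(),np.median(q,0),np.ptp(q,0))
E
```

```text
9.6 pos [0.3656 0.2292 0.2434] gap 0.08795130761185221 F [ 0.7 -0.6  1.1] q6 -1.04
[[ 0.029  0.23   0.973]
 [-0.011  0.973 -0.229]
 [-1.    -0.004  0.031]]
units [-0.12 -0.02  3.17] tilt deg 1.77
627 [0.45424142 0.20564849 0.11857376] [0.03912805 0.03921453 0.02431047]
574 [0.60436912 0.11565076 0.11860563] [0.03885466 0.03875108 0.02311117]
```

View pics/s7.png

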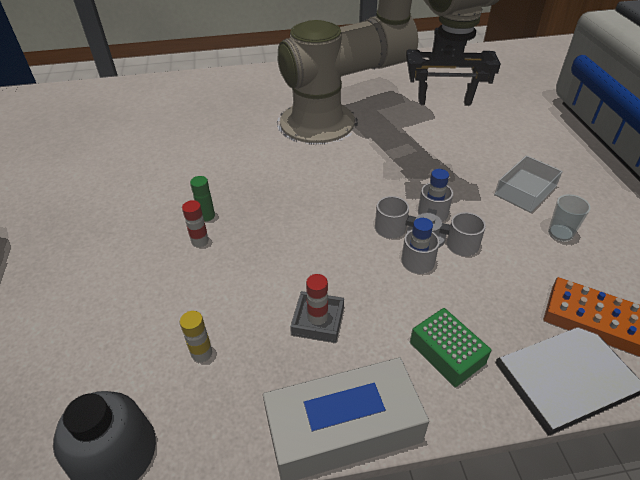

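View pics/t7.png

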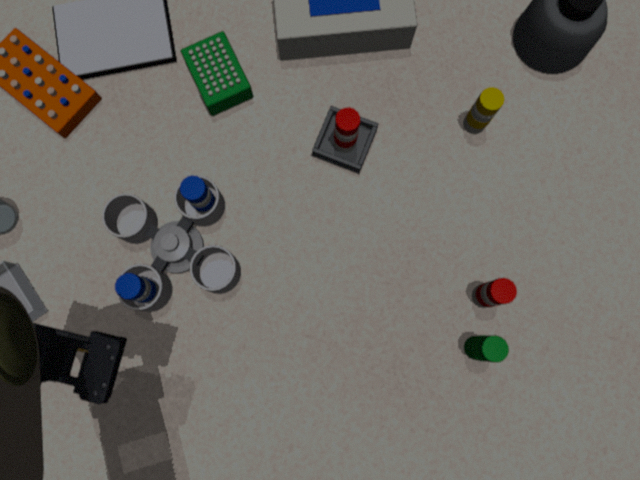

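The bottle stands upright with its top at 0.1186 m, the same as the sample, about 4 mm from the bucket centre. The arm is clear and everything else is where it was.

```bash
python3 -c "
from workcell import ctrl
print(ctrl.hand_in())"
```

```text
the job is handed in; nothing more can be done
None
```

The rotor is balanced: the blue balance bottle now stands upright in the bucket straight across from the blue sample. I handed the job in at about 9.7 s; it reports no verdict.

- **Final position:** the bottle's cap top is at 0.1186 m, matching the sample and the expected 0.118 m. Its cap is about 4 mm from the bucket's measured centre.
- **Rest of the scene:** the last pictures show the sample, both red-capped bottles and the green look-alike where they started. The gripper is open, about 0.1 m to the side of the bottle and above it.
- **Drift:** the arm crept about 1 mm and up to 0.1° per row, even on rows with no motion. The tool was tilted up to about 3° at times. I corrected the position along the way, and the bottle settled flat on release.
- **Forces:** the highest contact force I read was about 30 N, when the held bottle touched the bucket floor.

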